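# Index the parts turntable to the step pulley

## Task

Turn the parts turntable by pushing the upright tabs on its rim, until the three-step pulley stands at the front, squarely in line behind the fixed steel arrow of the stand; let it come to rest there and draw back clear. Either way round will do, in as many pushes as needed. Do not touch or lift any of the parts standing on it, and leave everything else on the bench where it is.

Things in the scene. Friction and masses are not known exactly. Their poses are not given: they have to be found in the camera images.
- stand: Fixed dark steel base under the turntable, a 250 mm wide foot bolted to the bench. Origin on the bench surface, on the turntable's vertical axis. The front is the stand's own -x direction, where its arrow lies. Place and direction vary from run to run.
- arrow (a point): Tip of the bare steel arrow fixed to the stand's front: it lies flat outside the turntable, 160 to 240 mm from the axis, its head pointing in at the axis. The tip is 162 mm from the axis, the arrow's top 36 mm above the bench.
- turntable: Dark steel-coloured round plate, 300 mm diameter, 12 mm thick, about 0.9 kg, on the stand; turns either way about its vertical axis, more than a full turn. Origin on the axis at the plate's underside, 37 mm above the bench; top face 49 mm above it. Its yaw turns with the plate. Bearing friction: about 1.7 N at a tab turns it; it stops within a few degrees when pushing stops.
- push_tab (a point): Top middle of one of five equal bare steel push tabs on the plate's rim, at 0, 72, 144, 216 and 288 degrees from the plate's own x axis (this one at 0). Each is an upright radial blade from 126 to 160 mm from the axis, 8 mm thick, its top 30 mm above the plate's top face (79 mm above the bench), its outer 10 mm overhanging the plate's edge.
- post (a point): Foot of one of five equal steel posts on the plate, 10 mm diameter, 18 mm high, 85 mm from the axis, at 180, 252, 324, 36 and 108 degrees from the plate's own x axis (this one at 180), each midway between two push tabs. One loose part stands on each post.
- step_pulley: The part to bring to the front: bare steel, three round steps one on another, 62 mm, 46 mm and 28 mm in diameter, 20, 16 and 16 mm high (52 mm in all), the only part with three steps. It stands with 2 mm of play on one of the posts. Its origin is the centre of its underside, which rests on the plate around a post. Loose: not to be touched.
- flanged_hub: Bare steel part of two round steps, 62 mm diameter 20 mm high, then 32 mm diameter 20 mm high. Its origin is the centre of its underside, which rests on the plate around a post. Loose: not to be touched.
- bush: Bare steel plain cylinder, 36 mm diameter, 54 mm high. Its origin is the centre of its underside, which rests on the plate around a post. Loose: not to be touched.
- block: Bare steel square block, 44 x 44 x 38 mm. Its origin is the centre of its underside, which rests on the plate around a post. Loose: not to be touched.
- flat_disc: Bare steel flat disc, 60 mm diameter, 24 mm high. Its origin is the centre of its underside, which rests on the plate around a post. Loose: not to be touched.
- wrench: Loose wrench lying flat on the bench beside the stand on its left. Leave alone.
- bar: Loose dark square steel bar, 160 x 18 x 18 mm, lying on the bench beside the stand on its right. Leave alone.
- clamp_block: Loose dark steel clamp block with two holes, 60 x 40 x 25 mm, on the left of the bench. Leave alone.
- brush: Loose brush lying on the left of the bench. Leave alone.
- spacer: Loose steel ring, 56 mm diameter, 16 mm high, on the right of the bench. Leave alone.
- screwdriver: Loose screwdriver lying on the right of the bench. Leave alone.
- oil_can: Loose steel can, 60 mm diameter, 110 mm high, on the left. Leave alone.

How it is judged:
At the end, for the whole second after the job is handed in: The three-step pulley is at the front of the stand (on the arrow's side of the axis), its centre within 12 mm sideways of the line from the arrow to the axis; the turntable is at rest (below 0.05 rad/s) and all five parts sit down on their posts (no more than 4 mm off the plate) (y of step_pulley in the frame of stand between -0.012 and 0.012 m and x of step_pulley in the frame of stand below -0.06 m and angular speed of turntable below 0.05 rad/s and not (z of any of flat_disc, step_pulley, flanged_hub, bush, block in the frame of turntable above 0.016 m)); the robot touches nothing.
It fails at once if A part on the turntable is lifted more than 10 mm off the plate (z of any of flat_disc, step_pulley, flanged_hub, bush, block in the frame of turntable above 0.022 m).
It fails at once if The robot touches a part standing on the turntable (more than 1.5 N) (contact force between any of the fingers, the arm and flat_disc above 1.5 N or contact force between any of the fingers, the arm and step_pulley above 1.5 N or contact force between any of the fingers, the arm and flanged_hub above 1.5 N or contact force between any of the fingers, the arm and bush above 1.5 N or contact force between any of the fingers, the arm and block above 1.5 N).
It fails at once if One of the other loose things on the bench is moved more than 30 mm (distance of any of wrench, bar, clamp_block, brush, spacer, screwdriver, oil_can from where it was at the start of the episode above 0.03 m).
It also fails if it takes over 58 s, if anything falls off the work surface, if the arm or the gripper's body presses on something with over 40 N, if the wrist force passes 120 N, or if a joint passes its speed limit or range.

## Robot

A 6-joint arm with a two-finger parallel gripper is mounted at the origin on the work surface. World frame = base frame: x ahead of the robot, y to its left, z up, the work surface at z = 0. Lengths are in m, angles in rad, forces in N, time in s.
With the tool pointing down it reaches from about 0.35 to 0.875 m from the base axis. Payload 4.2 kg.
Tool frame: the origin (TCP) lies at the very end of the fingers, on their centre line; the grasp point (between the pads) lies 19 mm behind it; z points along the fingers, y is the line along which they close (so a half turn about z gives the same grasp; the last joint's range is limited). The gripper opens to 85 mm and grips with 20 to 120 N. Pads are 22 mm wide; open, the fingers measure 114 mm over their backs; the gripper's body (76 mm by 85 mm) begins 54 mm behind the grasp point. The pads swing forward as they close: fully open they stand 13 mm farther back than shut.
Start: joints at [-0.994, 0.385, 0.008, 0, -1.194, -0.259], TCP at [0.195, -0.594, 0.231] pointing down, gripper open.
Joint ranges: [-3.14, 3.14], [-1.21, 2.06], [-1.07, 1.41], [-3.16, 2.05], [-2.99, -0.16], [-3.1, 3.1]. Speed limits (rad/s): [2.79, 2.79, 3.14, 3.14, 3.14, 3.14].

## Interface

Orientations are given as a rotation vector (axis times angle).
In Python, from rig import bot gives the robot as it stands.
- The arm moves only by the tool apply_moves, never from a script. Its arguments are lists of equal length, an entry for each row: "slide": the shift along the tool's x, y, z in m, a list of three; "turn": the turn, a rotation vector about the tool's x, y, z in degrees, a list of three; "claw": the closure, from -1 (fully open) to 1 (shut). A call has 1 to 5 rows; each row shifts and turns the commanded pose from where the row before left it, along the tool's axes as they then stand; what a row does not reach is not made up. A row lasts 1/10 s, in which the tool goes at most 50 mm and 8.59 degrees, less where a joint would pass 70% of its speed; a pose out of reach is approached as far as the arm can. A call with a gripper value outside its range is refused whole. The fingers move at their own pace and stop on an object; the grip force is fixed at half the most. Time passes only in rows, so rows that do not move let the fingers close. It gives the time, the measured TCP pose, the force, the opening and the grip force at its end, in the units of the state.
- bot.read_state(): the state, without advancing time (a new reading comes with each control period).
- bot.snapshot(name): name is "side" or "top"; returns (picture, depth): 420x560x3 uint8, red, green, blue; 420x560 float32, m along the optical axis (not along the pixel's ray), 0 where there is no reading.
- bot.get_calibration(name): a dict with "K" (3x3 intrinsics, pixels), "k1" (the pictures are not rectified: a ray, as slopes to the right and down, at radius r is drawn at 1 + k1 r^2 times it, then the intrinsics apply), "rvec" (rotation vector, rad) and "tvec" (3), from world to camera coordinates, as OpenCV has them. Camera axes: x right, y down, z forward; pixel columns grow to the right and rows downward; lengths in m; the calibration is good to about 2 mm. A picture is of the moment at which its call begins. get_calibration takes no time and is no camera call.
- bot.sign_off(): hands the job in; it is judged then, once.
The state is a dict: "clock": time; "joints": joint angles; "joint_vel": joint speeds; "joint_efforts": joint torques, N m; "tool_pos": TCP position; "eef_rot": TCP orientation; "ft_force": force on the tool from outside, world axes, zero at the start; "torque": the same for the moment, N m; "finger_gap": finger opening in m; "grasp_force": force on a finger pad.
Only numpy, scipy, OpenCV 4.12 (cv2) and the standard library are available. Lean on these libraries where they do the work, as an engineer would, in place of code of your own. Each camera call takes 0.05 s, during which the arm holds its last target. There are 200 camera calls.

## Working session

There is one attempt and no reset: what is moved stays moved. The work goes in short steps, Python scripts to look and compute and a tool call to move; the robot and the scene stay as the last step left them, time stands still between calls to the robot, and variables do not carry over. Pictures are saved under pics/ and viewed, at most 10 in all, crops included, and the job is handed in when it is done.

Besides the shell and the picture viewer there is one more tool, called after "Emit:" as name(argument=value, ...) on one line, values as JSON. apply_moves: Moves the arm, as the interface text tells. Its arguments: {"type":"object","properties":{"slide":{"type":"array"},"turn":{"type":"array"},"claw":{"type":"array"}},"required":["slide","turn","claw"]}

```bash
mkdir -p pics; ls; python3 - <<'E'
from rig import bot
import cv2,numpy as np
for n in("top","side"):
    p,d=bot.snapshot(n); cv2.imwrite(f"pics/{n}0.png",p[:,:,::-1]); np.save(f"{n}0.npy",d)
    c=bot.get_calibration(n);print(n,c, d.min(),d.max())
s=bot.read_state();print(s)
E
```

```text
pics
top {'K': array([[483.30231954,   0.        , 272.36367983],
       [  0.        , 483.30231954, 205.60277101],
       [  0.        ,   0.        ,   1.        ]]), 'k1': -0.020202099874335633, 'rvec': array([ 2.18622026, -2.15806408,  0.14541728]), 'tvec': array([-0.01208301,  0.57178383,  1.37090082])} 0.0 2.350233
side {'K': array([[449.30215826,   0.        , 285.68056346],
       [  0.        , 449.30215826, 212.98902123],
       [  0.        ,   0.        ,   1.        ]]), 'k1': -0.045445559373162456, 'rvec': array([ 2.27390936, -0.03159266,  0.01352628]), 'tvec': array([-0.55139409,  0.06899393,  1.4223903 ])} 0.0 3.460642
{'clock': 0.1, 'joints': array([-9.94374175e-01,  3.85490216e-01,  6.73799838e-03, -3.92250358e-04,
       -1.19400536e+00, -2.58586296e-01]), 'joint_vel': array([-0.00099905, -0.00210719,  0.00395631,  0.00012315, -0.00010068,
       -0.00103545]), 'joint_efforts': array([-3.39589233e-04, -3.93319881e+01,  1.88929063e+01,  4.19796020e+00,
       -2.61337242e-03,  2.24681014e-05]), 'tool_pos': array([ 0.19514976, -0.59319643,  0.23032136]), 'eef_rot': array([ 4.96858894e-01, -3.10158409e+00, -3.04787836e-03]), 'ft_force': array([0.18780568, 0.05158866, 0.09308575]), 'torque': array([ 0.00555301, -0.02502629, -0.02710441]), 'grasp_force': 0.0, 'finger_gap': 0.08547813168181959}
```

View pics/top0.png

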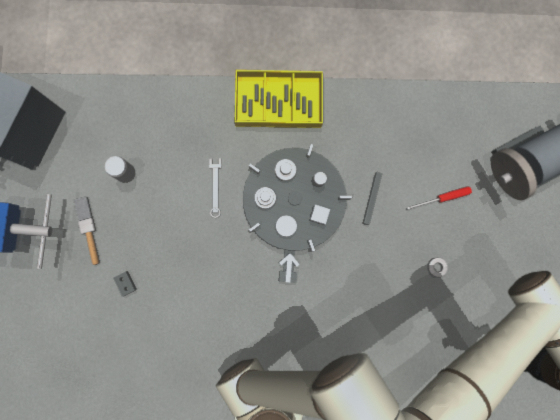

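View pics/side0.png

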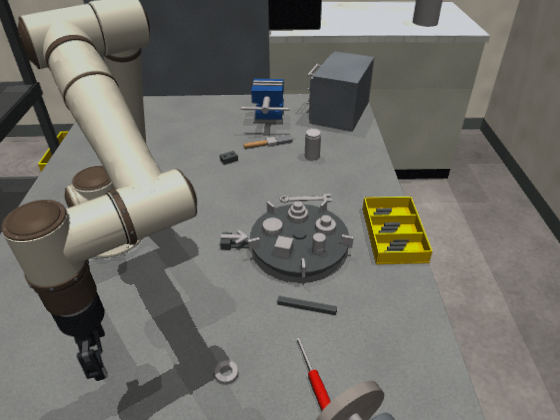

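The top view shows the turntable at about (294,199), with the arrow below it at (289,255). The part at (265,198) is probably the pulley, so I'll zoom in to check that and measure.

```bash
cat > h.py <<'E'
import cv2,numpy as np
from rig import bot
def ray(n,uv):
    c=bot.get_calibration(n); R,_=cv2.Rodrigues(c["rvec"]); t=c["tvec"]
    p=cv2.undistortPoints(np.array(uv,float).reshape(-1,1,2),c["K"],np.array([c["k1"],0,0,0.]))[:,0]
    return -R.T@t, np.c_[p,np.ones(len(p))]@R
def onplane(n,uv,z):
    o,d=ray(n,uv); return o+d*((z-o[2])/d[:,2])[:,None]
def proj(n,P):
    c=bot.get_calibration(n)
    return cv2.projectPoints(np.array(P,float).reshape(-1,1,3),c["rvec"],c["tvec"],c["K"],np.array([c["k1"],0,0,0.]))[0][:,0]
E
python3 - <<'E'
from h import *
im=cv2.imread("pics/top0.png")
a=cv2.resize(im[135:295,230:360],None,fx=4.6,fy=3.7,interpolation=cv2.INTER_CUBIC) if 0 else cv2.resize(im[140:290,225:375],None,fx=4,fy=4,interpolation=cv2.INTER_CUBIC)
cv2.imwrite("pics/topz.png",a)
# plate top: dark mask
g=cv2.cvtColor(im,cv2.COLOR_BGR2GRAY)
print(g[199,310],g[199,230],g[230,260])
E
```

```text
115 149 118
```

View pics/topz.png

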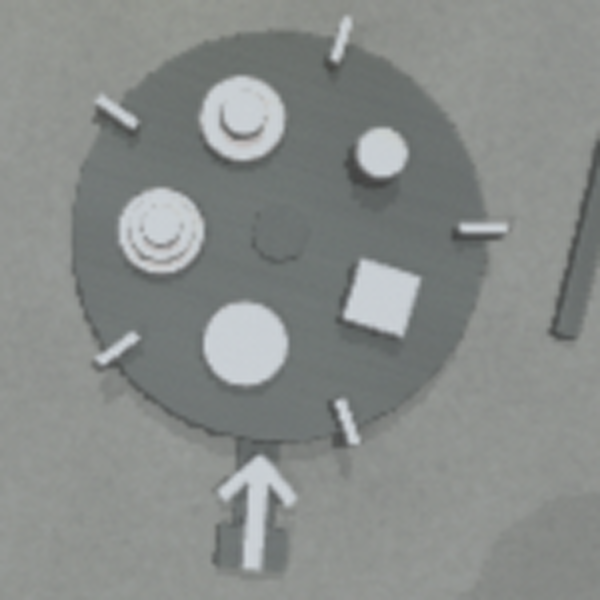

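The zoomed crop shows the pulley with three steps at (161,230), the arrow tip at (258,456) and the five tabs. Next I'll work out the geometry.

```bash
cat > m.py <<'E'
from h import *
def world(z,pts): 
    return onplane("top",[(225+(u+.5)/4-.5,140+(v+.5)/4-.5) for u,v in pts],z)
T=world(.079,[(341,40),(117,112),(118,349),(347,422),(482,229)])
c=T.mean(0);print("axis",c,"r",np.linalg.norm(T-c,axis=1))
an=lambda P:np.degrees(np.arctan2(P[:,1]-c[1],P[:,0]-c[0]))
print("tabs",an(T))
A=world(.036,[(258,456),(254,570)]);print("arrow",A,an(A),np.linalg.norm(A[:,:2]-c[:2],axis=1))
P=np.r_[world(.101,[(161,225)]),world(.069,[(161,230)]),world(.089,[(242,114)]),world(.103,[(381,152)]),world(.087,[(381,297)]),world(.073,[(245,343)])]
print("parts",an(P),np.linalg.norm(P[:,:2]-c[:2],axis=1))
E
python3 m.py
```

```text
axis [ 0.59209075 -0.06705867  0.079     ] r [0.14286614 0.14278016 0.14239129 0.14269005 0.1419013 ]
tabs [ -17.00133974   54.96588267  127.14558347 -160.87346823  -89.10863323]
arrow [[ 0.43361225 -0.05430288  0.036     ]
 [ 0.35273083 -0.05210051  0.036     ]] [175.39823633 176.4241037 ] [0.15899102 0.23982685]
parts [  90.82349334   90.32825504   19.81756782  -52.42017157 -124.51435817
  162.9675571 ] [0.08476571 0.08459766 0.08501813 0.08521172 0.08432462 0.08384392]
```

Axis is at (0.592,-0.067), the front direction is about 176° and the pulley is at about 91°, so it needs about +85°. I'll push the tab at -89° counterclockwise, coming in from behind it at about -103°.

Emit:
apply_moves(slide=[[-0.031,0.0163,0],[-0.031,0.0163,0],[-0.031,0.0163,0],[-0.031,0.0163,0],[-0.031,0.0163,0]], turn=[[0,0,0],[0,0,0],[0,0,0],[0,0,0],[0,0,0]], claw=[1,1,1,1,1])

```text
clock: 0.6
tool_pos: [0.3177, -0.4665, 0.2308]
eef_rot: [0.497, -3.102, -0.001]
ft_force: [0.1, -0.0, -0.8]
finger_gap: 0.0123
grasp_force: 0.0
```

Emit:
apply_moves(slide=[[-0.031,0.0163,0],[-0.031,0.0163,0],[-0.031,0.0163,0],[-0.031,0.0163,0],[-0.031,0.0163,0]], turn=[[0,0,0],[0,0,0],[0,0,0],[0,0,0],[0,0,0]], claw=[1,1,1,1,1])

```text
clock: 1.1
tool_pos: [0.4394, -0.3406, 0.2309]
eef_rot: [0.497, -3.101, -0.001]
ft_force: [0.2, 0.1, -0.2]
finger_gap: 0.0003
grasp_force: 0.0
```

Emit:
apply_moves(slide=[[-0.031,0.0163,0],[-0.031,0.0163,0],[-0.031,0.0163,0],[-0.031,0.0163,0],[-0.031,0.0163,0]], turn=[[0,0,0],[0,0,0],[0,0,0],[0,0,0],[0,0,0]], claw=[1,1,1,1,1])

```text
clock: 1.6
tool_pos: [0.5612, -0.2148, 0.2308]
eef_rot: [0.497, -3.101, -0.001]
ft_force: [-0.4, -0.3, -0.2]
finger_gap: 0.0
grasp_force: 0.0
```

Emit:
apply_moves(slide=[[0,0,0],[0,0,0],[0,0,0],[0,0,0],[0,0,0]], turn=[[0,0,-8.4],[0,0,-8.4],[0,0,-8.4],[0,0,-8.4],[0,0,-8.4]], claw=[1,1,1,1,1])

```text
clock: 2.1
tool_pos: [0.5603, -0.2159, 0.2307]
eef_rot: [1.584, -2.712, -0.002]
ft_force: [0.6, -0.1, -0.2]
finger_gap: -0.0001
grasp_force: 0.0
```

Emit:
apply_moves(slide=[[0,0,0],[0,0,0],[0,0,0]], turn=[[0,0,-8.4],[0,0,-8.4],[0,0,0]], claw=[1,1,1])

```text
clock: 2.4
tool_pos: [0.5603, -0.216, 0.2307]
eef_rot: [1.955, -2.458, -0.002]
ft_force: [0.6, 0.8, 0.7]
finger_gap: 0.0001
grasp_force: 0.0
```

```bash
cat > st.py <<'E'
from h import *
from scipy.spatial.transform import Rotation as R
s=bot.read_state();r=R.from_rotvec(s["eef_rot"]).as_matrix();p=s["tool_pos"];d=p[:2]-[.592,-.067]
print(s["clock"],p,"xyaw",np.degrees(np.arctan2(r[1,0],r[0,0])),"zt",r[:,2],"ang",np.degrees(np.arctan2(d[1],d[0])),"r",np.hypot(*d),s["ft_force"],s["finger_gap"])
t=np.radians(-103);g=np.array([.592+.153*np.cos(t),-.067+.153*np.sin(t),.06]);print("tool delta to start",r.T@(g-p))
E
python3 st.py
```

```text
2.4 [ 0.56034097 -0.21600291  0.23074193] xyaw -103.00916978837701 zt [-1.10156997e-03  3.79943773e-04 -9.99999321e-01] ang -101.9953949757482 r 0.15232912683981154 [0.55214502 0.79522002 0.7321632 ] 0.0001139635623993242
tool delta to start [0.00071558 0.00247278 0.17074482]
```

Emit:
apply_moves(slide=[[0,0.002,0.045],[0,0,0.045],[0,0,0.045],[0,0,0.036],[0,0,0]], turn=[[0,0,0],[0,0,0],[0,0,0],[0,0,0],[0,0,0]], claw=[1,1,1,1,1])

```text
clock: 2.9
tool_pos: [0.5543, -0.2149, 0.0547]
eef_rot: [1.946, -2.456, -0.015]
ft_force: [-0.4, 0.4, -1.0]
finger_gap: 0.0
grasp_force: 0.0
```

Emit:
apply_moves(slide=[[-0.0004,-0.0107,0],[-0.0002,-0.0053,0],[-0.0002,-0.0053,0],[-0.0004,-0.0107,0],[-0.0004,-0.0107,0]], turn=[[0,0,-4],[0,0,-2],[0,0,-2],[0,0,-4],[0,0,-4]], claw=[1,1,1,1,1])

```text
clock: 3.4
tool_pos: [0.6013, -0.2195, 0.0624]
eef_rot: [2.279, -2.162, 0.0]
ft_force: [-1.7, -0.0, -0.7]
finger_gap: -0.0003
grasp_force: 0.9
```

```bash
python3 st.py
```

```text
3.4 [ 0.60126932 -0.21947992  0.06238569] xyaw -86.9702867074352 zt [ 8.54399357e-05 -3.47082186e-04 -9.99999936e-01] ang -86.52124634984224 r 0.15276140500701152 [-1.71299178 -0.04950821 -0.67162681] -0.00031842248851528796
tool delta to start [-0.0057064   0.04344616  0.00238077]
```

Emit:
apply_moves(slide=[[-0.0004,-0.0107,0.002],[-0.0004,-0.0107,0],[-0.0004,-0.0107,0],[-0.0004,-0.0107,0],[-0.0004,-0.0107,0]], turn=[[0,0,-4],[0,0,-4],[0,0,-4],[0,0,-4],[0,0,-4]], claw=[1,1,1,1,1])

```text
clock: 3.9
tool_pos: [0.6535, -0.2072, 0.0607]
eef_rot: [2.62, -1.733, 0.001]
ft_force: [-2.3, 0.1, 0.8]
finger_gap: -0.0001
grasp_force: 0.9
```

Emit:
apply_moves(slide=[[-0.0004,-0.0107,0],[-0.0004,-0.0107,0],[-0.0004,-0.0107,0],[-0.0004,-0.0107,0],[-0.0004,-0.0107,0]], turn=[[0,0,-4],[0,0,-4],[0,0,-4],[0,0,-4],[0,0,-4]], claw=[1,1,1,1,1])

```text
clock: 4.4
tool_pos: [0.6978, -0.1781, 0.0607]
eef_rot: [2.881, -1.251, 0.0]
ft_force: [-2.4, 0.3, -0.4]
finger_gap: -0.0001
grasp_force: 0.9
```

```bash
python3 st.py
```

```text
4.4 [ 0.69780268 -0.17807479  0.06070886] xyaw -46.95994756378297 zt [ 2.28422273e-05 -5.81321530e-04 -9.99999831e-01] ang -46.392540119232486 r 0.1534008346562824 [-2.37987673  0.34645015 -0.3966381 ] -5.492492764698652e-05
tool delta to start [-0.06792579  0.12842138  0.00072775]
```

Emit:
apply_moves(slide=[[-0.0004,-0.0107,0],[-0.0004,-0.0107,0],[-0.0004,-0.0107,0],[-0.0004,-0.0107,0],[-0.0004,-0.0107,0]], turn=[[0,0,-4],[0,0,-4],[0,0,-4],[0,0,-4],[0,0,-4]], claw=[1,1,1,1,1])

```text
clock: 4.9
tool_pos: [0.7297, -0.1355, 0.0607]
eef_rot: [3.054, -0.732, 0.0]
ft_force: [-1.8, -1.6, 1.0]
finger_gap: -0.0001
grasp_force: 0.9
```

Emit:
apply_moves(slide=[[-0.0002,-0.008,0],[-0.0002,-0.0053,0],[-0.0001,-0.0027,0],[0,0,0],[0,0,0]], turn=[[0,0,-3],[0,0,-2],[0,0,-1],[0,0,0],[0,0,0]], claw=[1,1,1,1,1])

```text
clock: 5.4
tool_pos: [0.7363, -0.1205, 0.0589]
eef_rot: [-3.088, 0.574, -0.002]
ft_force: [0.2, 0.5, -0.0]
finger_gap: -0.0002
grasp_force: 0.0
```

```bash
python3 st.py; python3 - <<'E'
from h import *
p,d=bot.snapshot("top");im=p[:,:,::-1]
cv2.imwrite("pics/top1.png",cv2.resize(im[140:290,225:375],None,fx=4,fy=4,interpolation=cv2.INTER_CUBIC))
E
```

```text
5.4 [ 0.73630796 -0.12048522  0.0589207 ] xyaw -21.048367300478866 zt [ 1.37257903e-03  2.73642524e-04 -9.99999021e-01] ang -20.336341636697497 r 0.15390079879944837 [ 0.18453304  0.52035633 -0.011912  ] -0.00018355555780435394
tool delta to start [-0.13246617  0.15340452 -0.00135077]
```

View pics/top1.png

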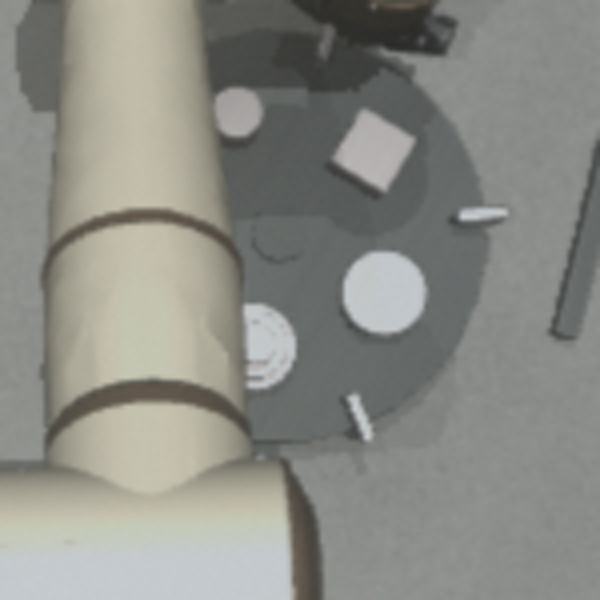

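The arm hides part of the plate. The visible tabs are at (482,215) and (359,418), and the pulley is near (254,346). I'll compute the rotation from these.

```bash
cat >> m.py <<'E'
print("NOW");print(an(world(.079,[(482,215),(359,418),(326,42)])), an(world(.069,[(254,346)])))
E
python3 m.py|sed -n '/NOW/,$p'
```

```text
NOW
[ -85.09352729 -157.32260311  -12.96150381] [167.60086502]
```

Emit:
apply_moves(slide=[[-0.0002,-0.0053,0],[-0.0002,-0.0053,0],[-0.0002,-0.0053,0],[-0.0001,-0.004,0],[-0.0001,-0.0027,0]], turn=[[0,0,-2],[0,0,-2],[0,0,-2],[0,0,-1.5],[0,0,-1]], claw=[1,1,1,1,1])

```text
clock: 5.95
tool_pos: [0.7423, -0.0982, 0.0585]
eef_rot: [3.123, -0.338, 0.001]
ft_force: [-0.8, -1.0, 1.1]
finger_gap: 0.0001
grasp_force: 0.9
```

Emit:
apply_moves(slide=[[0,-0.0013,0],[0,0,0],[0,0,0],[0,0.01,0],[0.02,0,0]], turn=[[0,0,-0.5],[0,0,0],[0,0,0],[0,0,0],[0,0,0]], claw=[1,1,1,1,1])

```text
clock: 6.45
tool_pos: [0.7578, -0.1123, 0.0584]
eef_rot: [-3.124, 0.329, 0.004]
ft_force: [0.3, 0.4, 0.8]
finger_gap: -0.0
grasp_force: 0.0
```

Emit:
apply_moves(slide=[[0,0,-0.04],[0,0,-0.05],[0,0,-0.05],[0,0.05,0],[0,0.05,0]], turn=[[0,0,0],[0,0,0],[0,0,0],[0,0,0],[0,0,0]], claw=[1,1,1,1,1])

```text
clock: 6.95
tool_pos: [0.7398, -0.2092, 0.2014]
eef_rot: [-3.124, 0.323, -0.008]
ft_force: [1.0, 0.1, -0.9]
finger_gap: -0.0002
grasp_force: 0.0
```

```bash
python3 st.py; python3 - <<'E'
from h import *
p,d=bot.snapshot("side");im=p[:,:,::-1]
cv2.imwrite("pics/side2.png",cv2.resize(im[180:290,205:365],None,fx=5,fy=5,interpolation=cv2.INTER_CUBIC))
E
```

```text
6.95 [ 0.73980617 -0.20924398  0.20138474] xyaw -11.8185551302331 zt [ 5.21323915e-03 -2.19151908e-05 -9.99986411e-01] ang -43.9013922669639 r 0.2051341345322959 [ 0.97673391  0.09996516 -0.86086323] -0.00024384222541967395
tool delta to start [-0.17768069  0.0441585   0.140433  ]
```

View pics/side2.png

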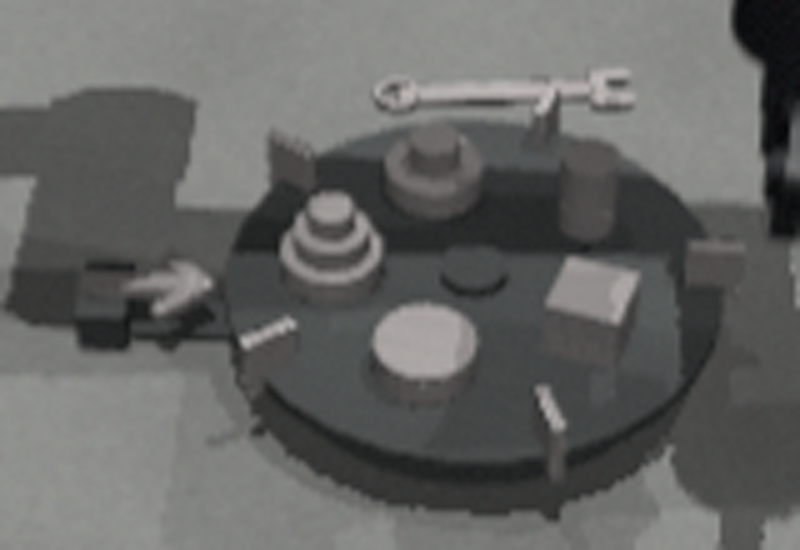

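The side view shows the pulley at about (331,245), in line with the arrow at (205,280). I'll draw back further and verify from above.

Emit:
apply_moves(slide=[[0,0.05,0],[0,0.05,0],[0,0.05,0],[0,0.05,0],[0,0.05,0]], turn=[[0,0,0],[0,0,0],[0,0,0],[0,0,0],[0,0,0]], claw=[1,1,1,1,1])

```text
clock: 7.5
tool_pos: [0.6859, -0.4559, 0.198]
eef_rot: [-3.124, 0.329, 0.001]
ft_force: [-0.1, 0.4, 0.5]
finger_gap: 0.0003
grasp_force: 0.0
```

Emit:
apply_moves(slide=[[-0.04,0.03,0],[-0.04,0.03,0],[-0.04,0.03,0],[0,0,0],[0,0,0]], turn=[[0,0,0],[0,0,0],[0,0,0],[0,0,0],[0,0,0]], claw=[1,1,1,1,1])

```text
clock: 8.0
tool_pos: [0.5494, -0.5181, 0.1986]
eef_rot: [-3.124, 0.333, -0.0]
ft_force: [0.2, -0.0, 0.1]
finger_gap: -0.0002
grasp_force: 0.0
```

```bash
python3 st.py; python3 - <<'E'
from h import *
p,d=bot.snapshot("top");im=p[:,:,::-1]
cv2.imwrite("pics/top3.png",cv2.resize(im[140:290,225:375],None,fx=4,fy=4,interpolation=cv2.INTER_CUBIC))
E
```

```text
8.0 [ 0.54936193 -0.51805508  0.19860006] xyaw -12.157371981859342 zt [ 3.25276051e-04  1.85734304e-04 -9.99999930e-01] ang -95.40010226289992 r 0.45306587811142696 [ 0.15250405 -0.00950418  0.05159766] -0.00023989594960424754
tool delta to start [-0.05559795 -0.29690055  0.13865881]
```

View pics/top3.png

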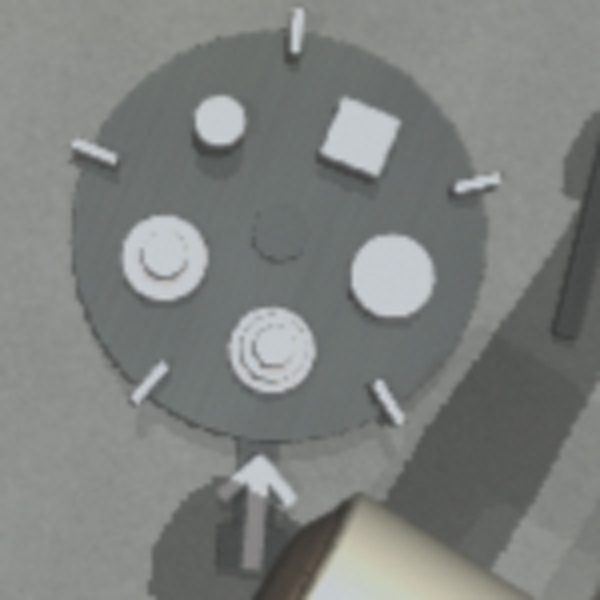

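```bash
cat >> m.py <<'E'
T=world(.079,[(297,32),(94,152),(150,383),(388,402),(477,184)]);print("FIN",T.mean(0),an(T),an(world(.069,[(272,349)])),an(world(.101,[(273,347)])))
E
python3 m.py|sed -n '/FIN/,$p'
```

```text
FIN [ 0.59194569 -0.06720357  0.079     ] [  -4.16699329   68.21142173  140.29766358 -147.97830989  -76.09796753] [176.38143224] [175.54136414]
```

Five tabs put the pulley's post at about 176°, and the front is also about 176°, so it's within about 1° (2 mm) of the line.

```bash
python3 -c "
from rig import bot
print(bot.sign_off())"
```

```text
the job is handed in; nothing more can be done
None
```

The three-step pulley now stands at the front, within about 2 mm of the arrow line by my measurement (12 mm allowed); the arm is drawn back clear and the job is handed in, though no verdict was returned.

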